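# Clear the jammed sample feeder and lay out the canisters

### The job

The canister with the orange collar has jammed in the sample feeder: lift it out and stand it in the white dish, and let the feeder push the three good canisters forward to its end stop before you take any of them. Then stand the yellow-capped canister on top of the aluminium puck in its middle, the red-capped one on the bench directly to the left of the puck (seen from the robot) with a gap of about one canister's width between them, and the blue-capped one on the bench midway between the brass and the chrome weight. All four must be left standing upright; leave the weights and the screwdriver where they are.

Things in the scene. Friction and masses are not known exactly. Their poses are not given: they have to be found in the camera images.
- feeder: fixed feeder, aluminium base 210 x 64 mm, 6 mm thick (canisters stand on it at y = 0); blue channel walls to z 14, black 1 N spring pusher to z 32, rear block to z 36, end stop to z 20 with its face at x = 90. Two steel gate posts at x = 50, y = +-19, 8 thick, to z 23, pass plain canisters, not a collar. Origin on the bench, mid channel; x the feed direction, away from the robot +-0.3 rad (mm)
- collared: jammed upright steel canister, black cap, 26 mm in diameter, 60 mm high, 120 g, with an orange collar 36 mm in diameter 9.5 to 14.5 mm above its underside. Origin: centre of the underside, z up. It starts at the head of the row, at feeder x = 39 mm, collar behind the gate posts; lift it straight up over 60 mm to let the row behind move on
- red: steel canister with a red cap, an upright cylinder 26 mm in diameter and 60 mm high (the cap is its top 16 mm, same diameter), 120 g; origin at the centre of its underside, z up its axis. It starts upright in the feeder behind the jam, the three in any order. Pushed to the end stop the first rests at feeder x = 77 mm, the next 26 mm apart; when one is taken, those behind close up in about 1 s
- yellow: steel canister with a yellow cap, an upright cylinder 26 mm in diameter and 60 mm high (the cap is its top 16 mm, same diameter), 120 g; origin at the centre of its underside, z up its axis. It starts upright in the feeder behind the jam, the three in any order. Pushed to the end stop the first rests at feeder x = 77 mm, the next 26 mm apart; when one is taken, those behind close up in about 1 s
- blue: steel canister with a blue cap, an upright cylinder 26 mm in diameter and 60 mm high (the cap is its top 16 mm, same diameter), 120 g; origin at the centre of its underside, z up its axis. It starts upright in the feeder behind the jam, the three in any order. Pushed to the end stop the first rests at feeder x = 77 mm, the next 26 mm apart; when one is taken, those behind close up in about 1 s
- dish: white round ceramic dish, fixed to the bench: 100 mm outer diameter, rim 14 mm high, inner floor about 85 mm in diameter and 4 mm above the bench; origin at the centre of its underside
- puck: round aluminium puck, fixed to the bench: 50 mm in diameter, 15 mm high, flat top; origin at the centre of its underside; its axes are the world's (x away from the robot, y to the robot's left)
- brass: brass (yellow metal) calibration weight with a knob top, 38 mm in diameter, 52 mm high, 400 g, loose; origin at the centre of its underside; its x axis points to the chrome weight
- chrome: silver chrome-steel calibration weight, same shape and size as the brass one, loose; stands with its axis 130 mm from that of the brass weight; origin at the centre of its underside
- screwdriver: screwdriver with a yellow handle, 180 mm long, lying on the bench at the far left, not needed; origin under its middle, x along it towards the tip
Not all that is in view belongs to the job. Leave any purple look-alike of the blue alone. Leave any purple look-alike of the yellow alone.

How it is judged:
On the way:
1. the collared canister is lifted out of the feeder and the three good canisters, still standing in it, have advanced so that the first is at the end stop ((z of collared in the frame of feeder above 0.04 m or y of collared in the frame of feeder above 0.05 m or y of collared in the frame of feeder below -0.05 m) and x of any of red, yellow, blue in the frame of feeder above 0.072 m and y of red in the frame of feeder between -0.008 and 0.008 m and z of each of red, yellow, blue in the frame of feeder below 0.012 m and x of red in the frame of feeder between -0.06 and 0.085 m and y of yellow in the frame of feeder between -0.008 and 0.008 m and x of yellow in the frame of feeder between -0.06 and 0.085 m and y of blue in the frame of feeder between -0.008 and 0.008 m and x of blue in the frame of feeder between -0.06 and 0.085 m), for 0.2 s.
At the end, for the whole second after the job is handed in: Axes: collared within 26 mm of the dish centre, in it; yellow on the puck within 13 mm of its centre; red on the bench 50-85 mm left of the puck axis, within 15 mm fore or aft; blue on the bench within 13 mm along and across of midway between the weights. All upright (0.12 rad), at rest (horizontal distance between collared and dish below 0.026 m and height (world z) of collared between 0.001 and 0.009 m and horizontal distance between yellow and puck below 0.013 m and z of yellow in the frame of puck between 0.012 and 0.018 m and x of red in the frame of puck between -0.015 and 0.015 m and y of red in the frame of puck between 0.05 and 0.085 m and height (world z) of each of red, blue below 0.004 m and x of blue in the frame of brass between 0.052 and 0.078 m and y of blue in the frame of brass between -0.013 and 0.013 m and angle between each of red, yellow, blue, collared, brass, chrome's own z axis and vertical below 0.12 rad and linear speed of each of red, yellow, blue, collared, brass, chrome below 0.02 m/s); the robot touches nothing.
It fails at once if a calibration weight is moved by more than 10 mm (distance of any of brass, chrome from where it was at the start of the episode above 0.01 m).
It fails at once if the screwdriver is moved by more than 25 mm (distance of screwdriver from where it was at the start of the episode above 0.025 m).
It also fails if it takes over 115 s, if anything falls off the work surface, if the arm or the gripper's body presses on something with over 40 N, if the wrist force passes 120 N, or if a joint passes its speed limit or range.

### The arm

A 7-joint arm with a two-finger parallel gripper is mounted at the origin on the work surface. World frame = base frame: x ahead of the robot, y to its left, z up, the work surface at z = 0. Lengths are in m, angles in rad, forces in N, time in s.
With the tool pointing down it reaches from about 0.4 to 0.85 m from the base axis. Payload 10.4 kg.
Tool frame: the origin (TCP) lies at the very end of the fingers, on their centre line; the grasp point (between the pads) lies 19 mm behind it; z points along the fingers, y is the line along which they close (so a half turn about z gives the same grasp; the last joint's range is limited). The gripper opens to 85 mm and grips with 20 to 120 N. Pads are 22 mm wide; open, the fingers measure 114 mm over their backs; the gripper's body (76 mm by 85 mm) begins 54 mm behind the grasp point. The pads swing forward as they close: fully open they stand 13 mm farther back than shut.
Start: joints at [-1.229, 0.332, -0.065, 1.46, 0.022, 1.35, -0.088], TCP at [0.223, 0.584, 0.203] pointing down, gripper open.
Joint ranges: [-2.6, 2.6], [-0.5, 2.12], [-1.47, 1.34], [0.16, 2.42], [-1.27, 4.41], [0.06, 2.06], [-2.6, 2.6]. Speed limits (rad/s): [2.22, 2.22, 2.79, 2.79, 3.14, 3.14, 3.14].

### API

Orientations are given as a unit quaternion [x, y, z, w].
In Python, from workcell import manip, optics gives the robot as it stands.
- The arm moves only by the tool jog_arm, never from a script. Its arguments are lists of equal length, an entry for each row: "dr": the turn, a rotation vector about the tool's x, y, z normalised to -1 to 1, where 1 is 4 degrees, a list of three; "translation": the shift along the tool's x, y, z normalised to -1 to 1, where 1 is 0.025 m, a list of three; "jaw": the opening, from 0 (shut) to 1 (fully open). A call has 1 to 10 rows; each row shifts and turns the commanded pose from where the row before left it, along the tool's axes as they then stand; what a row does not reach is not made up. A row lasts 1/10 s, in which the tool goes at most 50 mm and 8.59 degrees, less where a joint would pass 70% of its speed; a pose out of reach is approached as far as the arm can. A call with a number of a shift or a turn outside -1 to 1 is refused whole. A call with a gripper value outside its range is refused whole. The fingers move at their own pace and stop on an object; "squeeze" is the grip in N (left out, the last holds). Time passes only in rows, so rows that do not move let the fingers close. It gives the time, the measured TCP pose, the force, the opening and the grip force at its end, in the units of the state.
- manip.get_obs(): the state, without advancing time (a new reading comes with each control period).
- optics.camera(name): name is "scene" or "top"; returns a dict with "color" (420x560x3 uint8, red, green, blue), "mtx" (3x3 intrinsics, pixels), "k1" (the pictures are not rectified: a ray, as slopes to the right and down, at radius r is drawn at 1 + k1 r^2 times it, then the intrinsics apply), "R" (3x3) and "t" (3): a world point X has camera coordinates R X + t. Camera axes: x right, y down, z forward; pixel columns grow to the right and rows downward; lengths in m; the calibration is good to about 2 mm. A picture is of the moment at which its call begins. There is no depth.
- manip.hand_in(): hands the job in; it is judged then, once.
The state is a dict: "clock": time; "joint_pos": joint angles; "joint_velocities": joint speeds; "tau": joint torques, N m; "position": TCP position; "ee_rot": TCP orientation; "ft_force": force on the tool from outside, world axes, zero at the start; "torque": the same for the moment, N m; "grip_width": opening from 0.0 (shut) to 1.0 (fully open); "grasp_force": force on a finger pad.
Only numpy, scipy, OpenCV 4.12 (cv2) and the standard library are available. Lean on these libraries where they do the work, as an engineer would, in place of code of your own. Each camera call takes 0.05 s, during which the arm holds its last target. There are 200 camera calls.

## Working session

There is one attempt and no reset: what is moved stays moved. The work goes in short steps, Python scripts to look and compute and a tool call to move; the robot and the scene stay as the last step left them, time stands still between calls to the robot, and variables do not carry over. Pictures are saved under pics/ and viewed, at most 14 in all, crops included, and the job is handed in when it is done.

Besides the shell and the picture viewer there is one more tool, called after "Request:" as name(argument=value, ...) on one line, values as JSON. jog_arm: Moves the arm, as the interface text tells. Scaled input: -1 to 1 covers 0.025 m each way for a shift and 4 degrees each way for a turn. Its arguments: {"type":"object","properties":{"dr":{"type":"array","items":{"type":"array","items":{"type":"number"}}},"translation":{"type":"array","items":{"type":"array","items":{"type":"number"}}},"jaw":{"type":"array","items":{"type":"number"}},"squeeze":{"type":"number"}},"required":["dr","translation","jaw"]}

```bash
mkdir -p pics; cat > h.py <<'E'
import numpy as np, cv2
from workcell import manip, optics
def shot(n): return optics.camera(n)
def save(c,f,box=None,s=1):
    im=c["color"]
    if box: im=im[box[1]:box[3],box[0]:box[2]]
    if s!=1: im=cv2.resize(im,None,fx=s,fy=s,interpolation=cv2.INTER_CUBIC)
    cv2.imwrite("pics/"+f,im[...,::-1])
def ray(c,u,v):
    K=np.array(c["mtx"]);R=np.array(c["R"]);t=np.array(c["t"])
    p=cv2.undistortPoints(np.array([[[u,v]]],float),K,np.array([c["k1"],0,0,0,0.]))[0,0]
    return -R.T@t, R.T@np.array([p[0],p[1],1])
def onz(c,u,v,z):
    o,d=ray(c,u,v); return o+d*(z-o[2])/d[2]
def proj(c,X):
    r,_=cv2.Rodrigues(np.array(c["R"]))
    return cv2.projectPoints(np.array(X,float).reshape(-1,3),r,np.array(c["t"],float),np.array(c["mtx"]),np.array([c["k1"],0,0,0,0.]))[0][:,0]
def tri(c1,p1,c2,p2):
    a,d=ray(c1,*p1);b,e=ray(c2,*p2)
    s=np.linalg.lstsq(np.c_[d,-e],b-a,rcond=None)[0]
    return (a+d*s[0]+b+e*s[1])/2, np.linalg.norm(a+d*s[0]-b-e*s[1])
def tool():
    from scipy.spatial.transform import Rotation as Ro
    o=manip.get_obs(); return np.array(o["position"]),Ro.from_quat(o["ee_rot"]).as_matrix(),o
E
python3 - <<'E'
from h import *
p,R,o=tool();print(o["clock"],p,R.round(3),o["grip_width"])
for n in("top","scene"):
    c=shot(n);save(c,n+"0.png");print(n,(-np.array(c["R"]).T@c["t"]).round(3),c["k1"])
E
```

```text
0.0 [0.22280201 0.58345349 0.20170181] [[-0.934  0.357 -0.   ]
 [ 0.357  0.934 -0.001]
 [-0.    -0.001 -1.   ]] 0.9964897062023709
top [ 0.457 -0.025  1.17 ] -0.15345233196828217
scene [ 1.213 -0.876  0.894] 0.026382803185465042
```

View pics/top0.png

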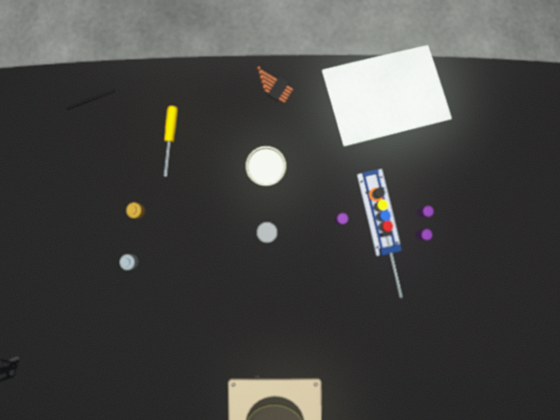

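View pics/scene0.png

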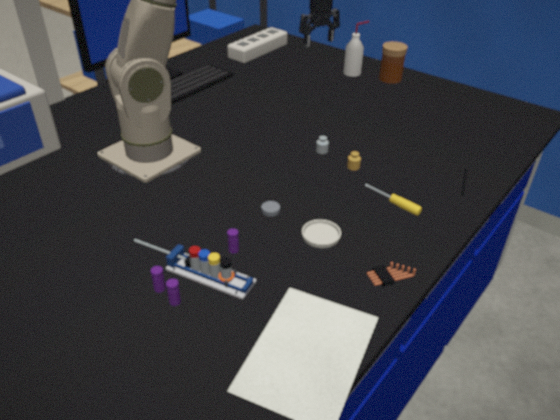

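The top view shows the feeder at about (380,212). From the head back are the collared canister (377,194), yellow (383,205), blue (385,216) and red (388,227). The dish is at (266,166), the puck (267,232), brass (134,210), chrome (128,262) and the screwdriver (170,140). The scene view agrees.

Candidates, by top-view pixel:
- **Collared:** only the black cap with the orange ring at (377,194). The orange object at (277,86) is clutter.
- **Blue:** blue cap (385,216), against purple look-alikes at (342,218), (428,211) and (427,235).
- **Yellow:** yellow cap (383,205), against the screwdriver handle, the brass weight and the purples.
- **Red:** red cap (388,227).

```bash
cat > meas.py <<'E'
from h import *
c=shot("top");s=shot("scene");save(c,"crop1.png",(325,155,445,265),5)
def blob(c,lo,hi,box):
    m=np.zeros(c["color"].shape[:2],np.uint8)
    h=cv2.cvtColor(c["color"],cv2.COLOR_RGB2HSV)
    x0,y0,x1,y1=box; m[y0:y1,x0:x1]=cv2.inRange(h,np.array(lo),np.array(hi))[y0:y1,x0:x1]
    n,l,st,ce=cv2.connectedComponentsWithStats(m)
    return [(ce[i].round(1),st[i,4]) for i in range(1,n) if st[i,4]>12]
def show(n,bl,z):
    for p,a in bl: print(n,p,a,onz(c,*p,z)[:2].round(4))
f=(350,165,405,260)
show("red",blob(c,(0,130,110),(6,255,255),f),.06)
show("yel",blob(c,(24,150,120),(34,255,255),f),.06)
show("blue",blob(c,(100,170,130),(118,255,255),f),.06)
show("black",blob(c,(0,0,0),(179,255,50),(368,183,388,203)),.06)
show("purple",blob(c,(135,100,80),(155,255,255),(320,190,450,250)),.06)
show("dish",blob(c,(0,0,120),(179,80,255),(235,140,300,195)),.014)
show("puck",blob(c,(0,0,90),(179,80,255),(245,210,290,255)),.015)
show("brass",blob(c,(10,80,70),(28,255,255),(115,190,155,230)),.03)
show("chrome",blob(c,(0,0,70),(179,120,255),(108,245,150,280)),.03)
show("screw",blob(c,(20,100,100),(34,255,255),(150,95,190,180)),.01)
E
python3 meas.py; python3 - <<'E'
from h import *
c=shot("top");save(c,"crop2.png",(100,190,155,285),6)
E
```

```text
red [386.6 226.3] 76 [ 0.4915 -0.2747]
yel [381.6 204.6] 81 [ 0.5439 -0.2638]
blue [384.2 215.2] 64 [ 0.5183 -0.2695]
blue [390.7 249.3] 83 [ 0.4361 -0.2835]
purple [427.6 210.7] 117 [ 0.5281 -0.3771]
purple [342.1 218.2] 121 [ 0.5121 -0.1673]
purple [426.3 234.2] 120 [ 0.4711 -0.3722]
dish [265.5 165.4] 1307 [0.649  0.0172]
puck [266.5 232. ] 365 [0.4817 0.0156]
brass [134.2 210. ] 257 [0.5382 0.3463]
chrome [127.4 261.7] 247 [0.4093 0.3627]
screw [170.3 122.8] 393 [0.7642 0.2626]
```

View pics/crop1.png

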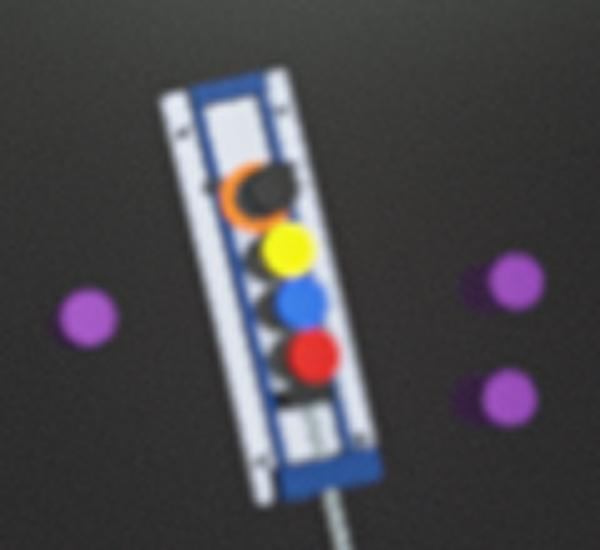

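View pics/crop2.png

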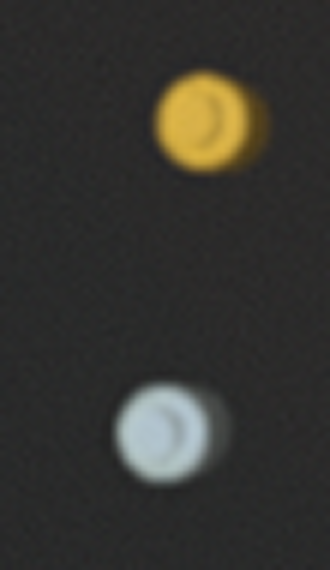

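The crop confirms that the orange-collared, black-capped canister is at the head, at about (377,194) full frame. Yellow, blue and red follow it. The purples stand well clear at the sides. The second crop shows brass (upper) and chrome (lower), each a lit disc.

Next I refine the feeder axis and find the weights from both views.

```bash
python3 - <<'E'
from h import *
c=shot("top");s=shot("scene")
P=[onz(c,325+u/5,155+v/5,.006)[:2] for u,v in((160,95),(288,70),(383,475),(268,505))]
print(np.array(P).round(4)); a=(P[0]+P[1]-P[2]-P[3])/2; print("yaw",np.arctan2(a[1],a[0]),np.linalg.norm(a),"ctr",np.mean(P,0))
def line(c,u,v):
    o,d=ray(c,u,v); return o[:2],d[:2]
h=cv2.cvtColor(s["color"],cv2.COLOR_RGB2HSV)
def cen(box,lo,hi):
    x0,y0,x1,y1=box;m=cv2.inRange(h[y0:y1,x0:x1],np.array(lo),np.array(hi));m=cv2.moments(m,True);return x0+m["m10"]/m["m00"],y0+m["m01"]/m["m00"]
W=[]
for n,pt,box,lo,hi in(("brass",(133.8,210.1),(340,148,368,173),(10,80,60),(28,255,255)),("chrome",(127.0,261.8),(310,133,335,157),(0,0,70),(179,120,255))):
    ps=cen(box,lo,hi);o1,d1=line(c,*pt);o2,d2=line(s,*ps)
    k=np.linalg.solve(np.c_[d1,-d2],o2-o1);q=o1+k[0]*d1;W.append(q);print(n,ps,q.round(4),tri(c,pt,s,ps))
print(np.mean(W,0),np.linalg.norm(W[0]-W[1]))
print(proj(c,[[.5738,-.2562,.066],[.5434,-.2625,.066],[.518,-.2682,.066]]).round(1))
E
```

```text
[[ 0.6266 -0.2144]
 [ 0.6391 -0.2805]
 [ 0.4329 -0.3241]
 [ 0.4188 -0.2649]]
yaw 0.22346852619332214 0.21229208675629016 ctr [ 0.52932725 -0.27097694]
brass (353.74609375, 160.37890625) [0.5391 0.3522] (array([0.53913167, 0.35088979, 0.02036556]), np.float64(0.0011246667586403407))
chrome (322.03225806451616, 144.23963133640552) [0.4083 0.3697] (array([0.40912072, 0.36740677, 0.0203535 ]), np.float64(0.0012200027993217164))
[0.47368588 0.36094911] 0.13190899246817267
[[378.7 192. ]
 [381.6 204.6]
 [384.2 215.2]]
```

Request:
jog_arm(dr=[[0,0,-0.922],[0,0,-0.922],[0,0,-0.922],[0,0,-0.922],[0,0,-0.922],[0,0,-0.922],[0,0,-0.922],[0,0,-0.922],[0,0,-0.922],[0,0,0]], translation=[[0,0,0],[0,0,0],[0,0,0],[0,0,0],[0,0,0],[0,0,0],[0,0,0],[0,0,0],[0,0,0],[0,0,0]], jaw=[0.58,0.58,0.58,0.58,0.58,0.58,0.58,0.58,0.58,0.58], squeeze=40)

```text
clock: 1.35
position: [0.223, 0.5838, 0.2025]
ee_rot: [-0.108, 0.994, -0.0, -0.0]
ft_force: [0.5, -0.5, 0.3]
grip_width: 0.583
grasp_force: 0.0
```

Request:
jog_arm(dr=[[0,0,0],[0,0,0],[0,0,0],[0,0,0],[0,0,0],[0,0,0],[0,0,0],[0,0,0],[0,0,0],[0,0,0]], translation=[[-0.8,-0.9,0],[-0.8,-0.9,0],[-0.8,-0.9,0],[-0.8,-0.9,0],[-0.8,-0.9,0],[-0.8,-0.9,0],[-0.5,-0.9,0],[0,-0.9,0],[0,-0.9,0],[0,-0.9,0]], jaw=[0.58,0.58,0.58,0.58,0.58,0.58,0.58,0.58,0.58,0.58])

```text
clock: 2.35
position: [0.4005, 0.3913, 0.2025]
ee_rot: [-0.106, 0.994, 0.0, -0.0]
ft_force: [0.6, -0.2, -0.2]
grip_width: 0.581
grasp_force: 0.0
```

Request:
jog_arm(dr=[[0,0,0],[0,0,0],[0,0,0],[0,0,0],[0,0,0],[0,0,0],[0,0,0],[0,0,0],[0,0,0],[0,0,0]], translation=[[0,-1,0],[0,-1,0],[0,-1,0],[0,-1,0],[0,-1,0],[0,-1,0],[0,-1,0],[0,-1,0],[0,-1,0],[0,-1,0]], jaw=[0.58,0.58,0.58,0.58,0.58,0.58,0.58,0.58,0.58,0.58])

```text
clock: 3.35
position: [0.4537, 0.147, 0.2027]
ee_rot: [-0.106, 0.994, 0.0, 0.0]
ft_force: [-0.0, 0.8, 0.5]
grip_width: 0.582
grasp_force: 0.0
```

Request:
jog_arm(dr=[[0,0,0],[0,0,0],[0,0,0],[0,0,0],[0,0,0],[0,0,0],[0,0,0],[0,0,0],[0,0,0],[0,0,0]], translation=[[0,-1,0],[0,-1,0],[0,-1,0],[0,-1,0],[0,-1,0],[0,-1,0],[0,-1,0],[0,-1,0],[0,-1,0],[0,-1,0]], jaw=[0.58,0.58,0.58,0.58,0.58,0.58,0.58,0.58,0.58,0.58])

```text
clock: 4.35
position: [0.5069, -0.0973, 0.2027]
ee_rot: [-0.106, 0.994, 0.0, 0.0]
ft_force: [1.0, 0.4, 0.7]
grip_width: 0.58
grasp_force: 0.0
```

```bash
cat > go.py <<'E'
import sys
from h import *
p,R,o=tool()
X=np.array([float(v) for v in sys.argv[1:4]])
print("t",o["clock"],"p",p.round(4),"jaw",round(o["grip_width"],3),"yaw",np.degrees(np.arctan2(R[1,1],R[0,1])).round(2),"z",R[:,2].round(3))
print("units",(R.T@(X-p)/.025).round(2))
E
python3 go.py .574 -.256 .15
```

```text
t 4.35 p [ 0.5069 -0.0973  0.2027] jaw 0.58 yaw 102.17 z [ 0.  0. -1.]
units [-1.28 -6.77  2.11]
```

Request:
jog_arm(dr=[[0,0,0],[0,0,0],[0,0,0],[0,0,0],[0,0,0],[0,0,0],[0,0,0],[0,0,0],[0,0,0],[0,0,0]], translation=[[-0.32,-0.85,0],[-0.32,-0.85,0],[-0.32,-0.85,0],[-0.32,-0.85,0],[0,-0.85,0],[0,-0.85,0],[0,-0.85,0],[0,-0.82,0],[0,0,1],[0,0,1]], jaw=[0.58,0.58,0.58,0.58,0.58,0.58,0.58,0.58,0.58,0.58])

```text
clock: 5.35
position: [0.5744, -0.2559, 0.1523]
ee_rot: [-0.105, 0.994, -0.0, 0.001]
ft_force: [0.3, 0.7, -0.4]
grip_width: 0.58
grasp_force: 0.0
```

```bash
python3 go.py .574 -.256 .03; python3 - <<'E'
from h import *
c=shot("top");save(c,"a1.png",(325,140,445,240),5)
s=shot("scene");save(s,"a2.png",(140,190,290,310),5)
E
```

```text
t 5.35 p [ 0.5744 -0.2559  0.1523] jaw 0.58 yaw 102.09 z [ 0.001 -0.001 -1.   ]
units [0.02 0.   4.89]
```

View pics/a2.png

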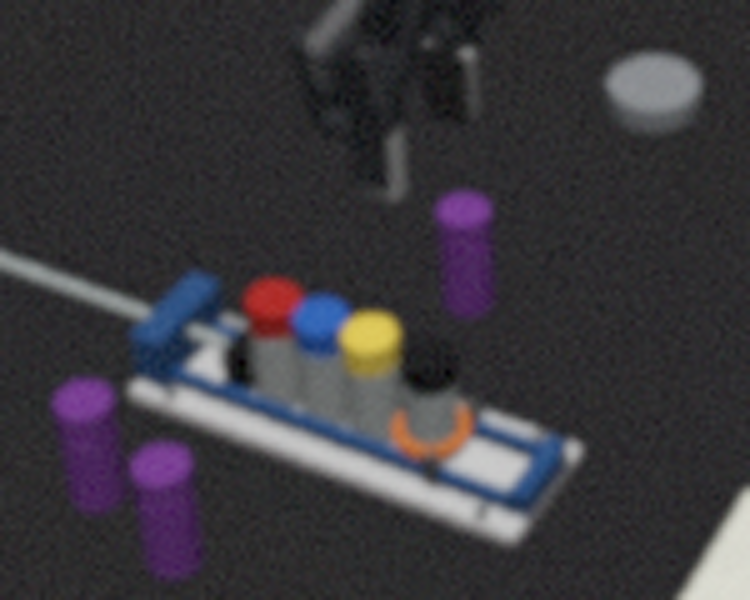

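The gripper hangs above the feeder. The collared cap is at crop (430,362), which is (226,262.4) full frame, with the orange collar behind the posts. I'll check its position from this view, then descend.

```bash
python3 - <<'E'
from h import *
s=shot("scene")
for n,u,v in(("col",430,352),("yel",371,331),("blue",321,313),("red",273,297)): print(n,onz(s,140+u/5,190+v/5,.066).round(4))
E
```

```text
col [ 0.5786 -0.2569  0.066 ]
yel [ 0.5483 -0.2638  0.066 ]
blue [ 0.5222 -0.2697  0.066 ]
red [ 0.4973 -0.276   0.066 ]
```

Request:
jog_arm(dr=[[0,0,0],[0,0,0],[0,0,0]], translation=[[0,0,0.8],[0,0,0.8],[0,0,0.5]], jaw=[0.58,0.58,0.58])

```text
clock: 5.8
position: [0.5745, -0.2547, 0.1003]
ee_rot: [-0.107, 0.994, -0.0, 0.0]
ft_force: [0.3, 0.0, 0.3]
grip_width: 0.573
grasp_force: 0.0
```

Request:
jog_arm(dr=[[0,0,0],[0,0,0],[0,0,0],[0,0,0],[0,0,0],[0,0,0],[0,0,0],[0,0,0],[0,0,0],[0,0,0]], translation=[[-0.05,-0.07,0.6],[0,0,0.8],[0,0,0.8],[0,0,0.6],[0,0,0],[0,0,0],[0,0,0],[0,0,0],[0,0,0],[0,0,0]], jaw=[0.58,0.58,0.58,0.58,0.58,0.2,0.2,0.2,0.2,0.2], squeeze=40)

```text
clock: 6.8
position: [0.5766, -0.2568, 0.0313]
ee_rot: [-0.107, 0.994, -0.0, 0.001]
ft_force: [0.8, -1.4, 6.7]
grip_width: 0.275
grasp_force: 39.4
```

Request:
jog_arm(dr=[[0,0,0],[0,0,0],[0,0,0],[0,0,0],[0,0,0],[0,0,0],[0,0,0],[0,0,0],[0,0,0],[0,0,0]], translation=[[0,0,0],[0,0,-0.5],[0,0,-0.5],[0,0,-0.5],[0,0,-0.5],[0,0,-0.8],[0,0,-0.8],[0,0,-0.8],[0,0,-0.8],[0,0,-0.8]], jaw=[0.2,0.2,0.2,0.2,0.2,0.2,0.2,0.2,0.2,0.2], squeeze=50)

```text
clock: 7.8
position: [0.5754, -0.2563, 0.1816]
ee_rot: [-0.107, 0.994, 0.0, 0.0]
ft_force: [-0.0, 0.5, -1.0]
grip_width: 0.267
grasp_force: 49.2
```

```bash
python3 go.py .649 .0172 .2; python3 - <<'E'
from h import *
s=shot("scene");save(s,"b2.png",(140,170,290,310),4)
E
```

```text
t 7.8 p [ 0.5754 -0.2563  0.1816] jaw 0.267 yaw 102.28 z [ 0.  0. -1.]
units [-5.21 10.06 -0.73]
```

View pics/b2.png

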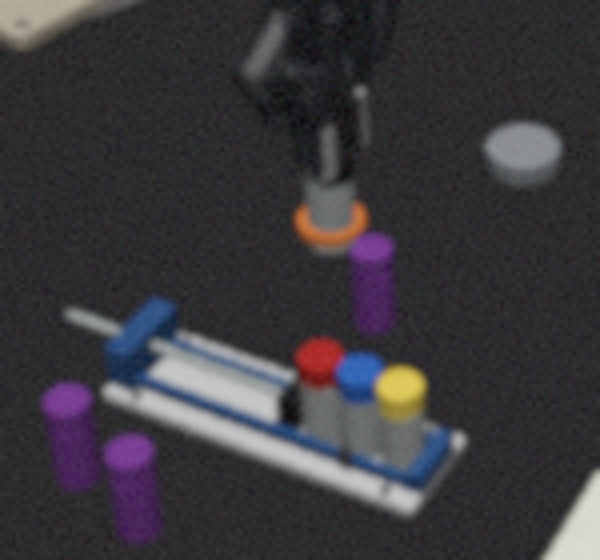

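The collared canister is held clear of the feeder. Yellow, blue and red have advanced upright, with yellow at the end stop, at crop (400,385). Now to the dish.

Request:
jog_arm(dr=[[0,0,0],[0,0,0],[0,0,0],[0,0,0],[0,0,0],[0,0,0],[0,0,0],[0,0,0],[0,0,0],[0,0,0]], translation=[[-0.2,0.5,0],[-0.5,0.95,0],[-0.6,1,0],[-0.6,1,0],[-0.6,1,0],[-0.6,1,0],[-0.6,1,0],[-0.6,1,0],[-0.5,1,0],[-0.41,1,0]], jaw=[0.2,0.2,0.2,0.2,0.2,0.2,0.2,0.2,0.2,0.2])

```text
clock: 8.85
position: [0.652, 0.0049, 0.1787]
ee_rot: [-0.108, 0.994, 0.0, -0.001]
ft_force: [1.2, -0.2, -1.3]
grip_width: 0.264
grasp_force: 49.2
```

Request:
jog_arm(dr=[[0,0,0],[0,0,0],[0,0,0],[0,0,0],[0,0,0],[0,0,0],[0,0,0],[0,0,0],[0,0,0]], translation=[[0,0.6,0],[0,0,0.5],[0,0,0.9],[0,0,0.9],[0,0,0.9],[0,0,0.9],[0,0,0.7],[0,0,0.5],[0,0,0]], jaw=[0.2,0.2,0.2,0.2,0.2,0.2,0.2,0.2,0.2])

```text
clock: 9.75
position: [0.6476, 0.0158, 0.0452]
ee_rot: [-0.106, 0.994, -0.0, -0.002]
ft_force: [0.2, -0.1, -1.1]
grip_width: 0.263
grasp_force: 49.2
```

```bash
python3 go.py .649 .0172 .0293
```

```text
t 9.75 p [0.6476 0.0158 0.0452] jaw 0.263 yaw 102.22 z [-0.004 -0.001 -1.   ]
units [-0.07  0.04  0.64]
```

Request:
jog_arm(dr=[[0,0,0],[0,0,0],[0,0,0],[0,0,0]], translation=[[-0.05,0,0.3],[0,0,0.25],[0,0,0.07],[0,0,0]], jaw=[0.2,0.2,0.2,0.2])

```text
clock: 10.15
position: [0.6506, 0.0172, 0.0319]
ee_rot: [-0.107, 0.994, 0.0, -0.0]
ft_force: [-0.1, 0.1, -1.1]
grip_width: 0.268
grasp_force: 49.2
```

Request:
jog_arm(dr=[[0,0,0],[0,0,0]], translation=[[0,0,0.1],[0,0,0]], jaw=[0.2,0.2])

```text
clock: 10.35
position: [0.6508, 0.0172, 0.0296]
ee_rot: [-0.107, 0.994, 0.0, 0.0]
ft_force: [-0.4, 0.5, -1.0]
grip_width: 0.268
grasp_force: 49.3
```

Request:
jog_arm(dr=[[0,0,0],[0,0,0],[0,0,0]], translation=[[0,0,0.06],[0,0,0.06],[0,0,0]], jaw=[0.2,0.2,0.2])

```text
clock: 10.65
position: [0.6527, 0.0171, 0.0293]
ee_rot: [-0.107, 0.994, 0.0, 0.002]
ft_force: [-2.1, -0.0, 14.5]
grip_width: 0.268
grasp_force: 51.1
```

Request:
jog_arm(dr=[[0,0,0],[0,0,0],[0,0,0],[0,0,0],[0,0,0],[0,0,0],[0,0,0],[0,0,0],[0,0,0],[0,0,0]], translation=[[0,0,-0.1],[0,0,0],[0,0,0],[0,0,0],[0,0,0],[0,0,-0.5],[0,0,-0.8],[0,0,-1],[0,0,-1],[0,0,-1]], jaw=[0.2,0.32,0.4,0.5,0.58,0.58,0.58,0.58,0.58,0.58])

```text
clock: 11.65
position: [0.6507, 0.0171, 0.1385]
ee_rot: [-0.107, 0.994, 0.0, 0.0]
ft_force: [0.6, 0.4, -0.3]
grip_width: 0.581
grasp_force: 0.0
```

Request:
jog_arm(dr=[[0,0,0],[0,0,0],[0,0,0],[0,0,0],[0,0,0],[0,0,0],[0,0,0],[0,0,0],[0,0,0],[0,0,0]], translation=[[0,-1,-0.5],[0,-1,-0.3],[0,-1,0],[0,-1,0],[0,-1,0],[0,-1,0],[0,-1,0],[0,-1,0],[0,-1,0],[0,-1,0]], jaw=[0.58,0.58,0.58,0.58,0.58,0.58,0.58,0.58,0.58,0.58])

```text
clock: 12.65
position: [0.7041, -0.228, 0.1575]
ee_rot: [-0.107, 0.994, -0.0, 0.0]
ft_force: [-0.4, 0.4, -0.6]
grip_width: 0.576
grasp_force: 0.0
```

```bash
python3 - <<'E'
from h import *
import meas
c=meas.c;s=shot("scene");save(s,"d2.png",(150,190,350,310),4)
E
python3 go.py .613 -.249 .15
```

```text
purple [427.6 210.9] 108 [ 0.5276 -0.3771]
purple [426.1 234.1] 111 [ 0.4714 -0.3717]
dish [265.3 165.4] 1230 [0.649  0.0177]
puck [266.5 231.8] 394 [0.4822 0.0156]
brass [134.5 210. ] 282 [0.5382 0.3456]
chrome [128.1 261.5] 284 [0.4098 0.3609]
screw [170.3 122.9] 420 [0.7639 0.2626]
t 12.8 p [ 0.7033 -0.2295  0.1571] jaw 0.575 yaw 102.11 z [-0.    -0.001 -1.   ]
units [ 3.7  -0.    0.28]
```

View pics/d2.png

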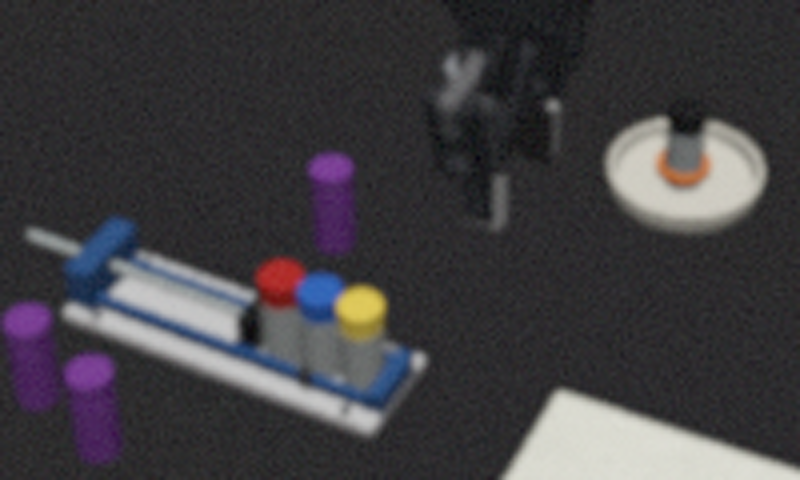

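The collared canister stands in the dish at crop (685,140). Yellow is at the end stop at crop (361,310), with blue and red behind it, all upright. Taking yellow now.

Request:
jog_arm(dr=[[0,0,0],[0,0,0],[0,0,0],[0,0,0],[0,0,0],[0,0,0],[0,0,0]], translation=[[0.7,0,0],[0.9,0,0],[0.9,0,0],[0.8,0,0],[0.4,0,0.5],[0,0,0.8],[0,0,0.8]], jaw=[0.58,0.58,0.58,0.58,0.58,0.58,0.58])

```text
clock: 13.5
position: [0.6139, -0.2454, 0.1047]
ee_rot: [-0.108, 0.994, 0.0, 0.001]
ft_force: [0.3, 0.4, -0.2]
grip_width: 0.585
grasp_force: 0.0
```

```bash
python3 go.py .613 -.249 .031;python3 - <<'E'
from h import *
s=shot("scene")
for u,v in((361,299),(320,287),(281,273)): print(onz(s,150+u/4,190+v/4,.066).round(4))
E
```

```text
t 13.5 p [ 0.6139 -0.2454  0.1047] jaw 0.585 yaw 102.36 z [ 0.002  0.001 -1.   ]
units [ 0.07 -0.13  2.95]
[ 0.613 -0.247  0.066]
[ 0.5886 -0.2544  0.066 ]
[ 0.5637 -0.26    0.066 ]
```

Request:
jog_arm(dr=[[0,0,0],[0,0,0],[0,0,0],[0,0,0],[0,0,0],[0,0,0],[0,0,0],[0,0,0],[0,0,0],[0,0,0]], translation=[[0.03,-0.08,0.65],[0,0,0.8],[0,0,0.8],[0,0,0.6],[0,0,0.1],[0,0,0],[0,0,0],[0,0,0],[0,0,0],[0,0,0]], jaw=[0.58,0.58,0.58,0.58,0.58,0.2,0.2,0.2,0.2,0.2], squeeze=50)

```text
clock: 14.55
position: [0.6139, -0.2492, 0.0314]
ee_rot: [-0.107, 0.994, -0.0, 0.001]
ft_force: [-1.2, -0.4, 6.2]
grip_width: 0.268
grasp_force: 49.2
```

Request:
jog_arm(dr=[[0,0,0],[0,0,0],[0,0,0],[0,0,0],[0,0,0],[0,0,0],[0,0,0],[0,0,0]], translation=[[0,0,0],[0,0,-0.5],[0,0,-0.7],[0,0,-0.8],[0,0,-0.9],[0,0,-0.9],[0,0,-0.9],[0,0,-0.9]], jaw=[0.2,0.2,0.2,0.2,0.2,0.2,0.2,0.2])

```text
clock: 15.35
position: [0.6128, -0.2488, 0.1718]
ee_rot: [-0.107, 0.994, 0.0, -0.0]
ft_force: [0.8, 0.2, -1.3]
grip_width: 0.271
grasp_force: 49.2
```

```bash
python3 go.py .482 .0156 .18
```

```text
t 15.35 p [ 0.6128 -0.2488  0.1718] jaw 0.271 yaw 102.28 z [-0.  0. -1.]
units [ 2.86 11.45 -0.33]
```

Request:
jog_arm(dr=[[0,0,0],[0,0,0],[0,0,0],[0,0,0],[0,0,0],[0,0,0],[0,0,0],[0,0,0],[0,0,0],[0,0,0]], translation=[[0.1,0.5,-0.3],[0.3,1,0],[0.3,1,0],[0.3,1,0],[0.3,1,0],[0.3,1,0],[0.3,1,0],[0.3,1,0],[0.3,1,0],[0.3,1,0]], jaw=[0.2,0.2,0.2,0.2,0.2,0.2,0.2,0.2,0.2,0.2])

```text
clock: 16.35
position: [0.4926, -0.0301, 0.1772]
ee_rot: [-0.107, 0.994, 0.0, -0.0]
ft_force: [0.5, 0.3, -2.0]
grip_width: 0.266
grasp_force: 49.3
```

Request:
jog_arm(dr=[[0,0,0],[0,0,0],[0,0,0],[0,0,0],[0,0,0],[0,0,0],[0,0,0]], translation=[[0.06,1,0],[0,0.7,0],[0,0.25,0.5],[0,0,0.9],[0,0,0.9],[0,0,0.9],[0,0,0.7]], jaw=[0.2,0.2,0.2,0.2,0.2,0.2,0.2])

```text
clock: 17.05
position: [0.4809, 0.0149, 0.0778]
ee_rot: [-0.107, 0.994, -0.0, -0.001]
ft_force: [1.5, -0.5, -1.7]
grip_width: 0.268
grasp_force: 49.3
```

```bash
python3 go.py .482 .0156 .0404
```

```text
t 17.05 p [0.4809 0.0149 0.0778] jaw 0.268 yaw 102.27 z [-0.002 -0.001 -1.   ]
units [-0.05  0.02  1.49]
```

Request:
jog_arm(dr=[[0,0,0],[0,0,0],[0,0,0],[0,0,0],[0,0,0]], translation=[[-0.03,0.02,0.5],[0,0,0.5],[0,0,0.2],[0,0,0],[0,0,0]], jaw=[0.2,0.2,0.2,0.2,0.2])

```text
clock: 17.55
position: [0.4834, 0.0163, 0.0507]
ee_rot: [-0.107, 0.994, 0.0, 0.0]
ft_force: [-0.2, -0.1, -1.7]
grip_width: 0.269
grasp_force: 49.3
```

```bash
python3 go.py .482 .0156 .0404
```

```text
t 17.55 p [0.4834 0.0163 0.0507] jaw 0.269 yaw 102.29 z [ 0.001  0.    -1.   ]
units [ 0.06 -0.01  0.41]
```

Request:
jog_arm(dr=[[0,0,0],[0,0,0],[0,0,0],[0,0,0],[0,0,0]], translation=[[0.05,0,0.2],[0,0,0.15],[0,0,0.06],[0,0,0.04],[0,0,0]], jaw=[0.2,0.2,0.2,0.2,0.2])

```text
clock: 18.05
position: [0.4831, 0.0162, 0.0404]
ee_rot: [-0.107, 0.994, 0.0, 0.001]
ft_force: [-2.2, 0.3, 11.5]
grip_width: 0.264
grasp_force: 50.8
```

Contact. Releasing and lifting.

Request:
jog_arm(dr=[[0,0,0],[0,0,0],[0,0,0],[0,0,0],[0,0,0],[0,0,0],[0,0,0],[0,0,0],[0,0,0],[0,0,0]], translation=[[0,0,-0.08],[0,0,0],[0,0,0],[0,0,0],[0,0,0],[0,0,-0.5],[0,0,-0.8],[0,0,-1],[0,0,-1],[0,0,-1]], jaw=[0.2,0.32,0.4,0.5,0.58,0.58,0.58,0.58,0.58,0.58])

```text
clock: 19.05
position: [0.4818, 0.0158, 0.1504]
ee_rot: [-0.107, 0.994, 0.0, 0.0]
ft_force: [-0.3, -0.2, -0.4]
grip_width: 0.58
grasp_force: 0.0
```

Request:
jog_arm(dr=[[0,0,0],[0,0,0],[0,0,0],[0,0,0],[0,0,0],[0,0,0],[0,0,0],[0,0,0],[0,0,0],[0,0,0]], translation=[[-0.2,-1,-0.5],[-0.3,-1,0],[-0.3,-1,0],[-0.3,-1,0],[-0.3,-1,0],[-0.3,-1,0],[-0.3,-1,0],[-0.3,-1,0],[-0.3,-1,0],[-0.2,-1,0]], jaw=[0.58,0.58,0.58,0.58,0.58,0.58,0.58,0.58,0.58,0.58])

```text
clock: 20.05
position: [0.6041, -0.2141, 0.1619]
ee_rot: [-0.107, 0.994, 0.0, 0.0]
ft_force: [0.4, -0.5, 0.5]
grip_width: 0.578
grasp_force: 0.0
```

```bash
python3 - <<'E'
from h import *
s=shot("scene");save(s,"e2.png",(150,180,350,310),4)
E
python3 go.py .6129 -.249 .15
```

```text
t 20.1 p [ 0.604  -0.2186  0.1617] jaw 0.577 yaw 102.12 z [ 0.    -0.003 -1.   ]
units [-0.09 -1.26  0.47]
```

View pics/e2.png

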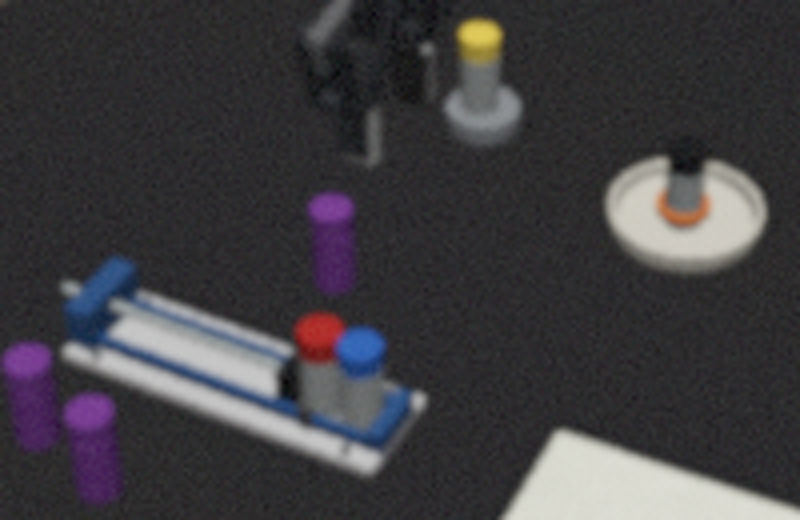

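Yellow stands centred on the puck, at crop (480,65). The dish is fine, and blue is at the end stop at crop (361,350). Taking blue.

Request:
jog_arm(dr=[[0,0,0],[0,0,0],[0,0,0],[0,0,0],[0,0,0]], translation=[[-0.08,-0.7,0.3],[0,-0.65,0.7],[0,0,0.7],[0,0,0.6],[0,0,0]], jaw=[0.58,0.58,0.58,0.58,0.58])

```text
clock: 20.6
position: [0.6115, -0.2449, 0.1016]
ee_rot: [-0.107, 0.994, 0.001, -0.001]
ft_force: [0.4, 1.2, -0.1]
grip_width: 0.582
grasp_force: 0.0
```

```bash
python3 go.py .6129 -.249 .031
```

```text
t 20.6 p [ 0.6115 -0.2449  0.1016] jaw 0.582 yaw 102.32 z [-0.003  0.001 -1.   ]
units [-0.03 -0.18  2.83]
```

Request:
jog_arm(dr=[[0,0,0],[0,0,0],[0,0,0],[0,0,0],[0,0,0],[0,0,0],[0,0,0],[0,0,0],[0,0,0],[0,0,0]], translation=[[-0.03,-0.14,0.6],[0,0,0.8],[0,0,0.8],[0,0,0.6],[0,0,0.03],[0,0,0],[0,0,0],[0,0,0],[0,0,0],[0,0,0]], jaw=[0.58,0.58,0.58,0.58,0.58,0.2,0.2,0.2,0.2,0.2], squeeze=50)

```text
clock: 21.6
position: [0.6149, -0.2496, 0.0341]
ee_rot: [-0.107, 0.994, -0.0, 0.001]
ft_force: [0.1, 0.5, 5.8]
grip_width: 0.259
grasp_force: 49.2
```

Request:
jog_arm(dr=[[0,0,0],[0,0,0],[0,0,0],[0,0,0],[0,0,0],[0,0,0],[0,0,0],[0,0,0],[0,0,0]], translation=[[0,0,0],[0,0,-0.5],[0,0,-0.7],[0,0,-0.8],[0,0,-0.9],[0,0,-0.9],[0,0,-0.9],[0,0,-0.9],[0,0,-0.8]], jaw=[0.2,0.2,0.2,0.2,0.2,0.2,0.2,0.2,0.2])

```text
clock: 22.5
position: [0.6139, -0.2492, 0.1947]
ee_rot: [-0.107, 0.994, -0.0, 0.0]
ft_force: [0.6, -0.5, -1.6]
grip_width: 0.253
grasp_force: 49.1
```

```bash
python3 go.py .4737 .358 .18
```

```text
t 22.5 p [ 0.6139 -0.2492  0.1947] jaw 0.253 yaw 102.28 z [ 0.001  0.    -1.   ]
units [ 0.31 24.92  0.58]
```

Request:
jog_arm(dr=[[0,0,0],[0,0,0],[0,0,0],[0,0,0],[0,0,0],[0,0,0],[0,0,0],[0,0,0],[0,0,0],[0,0,0]], translation=[[0,0.5,0],[0.03,1,0],[0.03,1,0],[0.03,1,0],[0.03,1,0],[0.03,1,0],[0.03,1,0],[0.03,1,0],[0.03,1,0],[0.07,1,0]], jaw=[0.2,0.2,0.2,0.2,0.2,0.2,0.2,0.2,0.2,0.2])

```text
clock: 23.5
position: [0.5546, -0.0169, 0.1919]
ee_rot: [-0.108, 0.994, 0.0, -0.001]
ft_force: [1.4, -0.5, -1.6]
grip_width: 0.254
grasp_force: 49.2
```

Request:
jog_arm(dr=[[0,0,0],[0,0,0],[0,0,0],[0,0,0],[0,0,0],[0,0,0],[0,0,0],[0,0,0],[0,0,0],[0,0,0]], translation=[[0,1,0],[0,1,0],[0,1,0],[0,1,0],[0,1,0],[0,1,0],[0,1,0],[0,1,0],[0,1,0],[0,1,0]], jaw=[0.2,0.2,0.2,0.2,0.2,0.2,0.2,0.2,0.2,0.2])

```text
clock: 24.5
position: [0.5011, 0.2268, 0.1919]
ee_rot: [-0.107, 0.994, -0.0, -0.001]
ft_force: [0.1, -0.3, -1.3]
grip_width: 0.256
grasp_force: 49.2
```

Request:
jog_arm(dr=[[0,0,0],[0,0,0],[0,0,0],[0,0,0],[0,0,0],[0,0,0],[0,0,0]], translation=[[0,1,0],[0,1,0],[0,1,0],[0,1,0],[0,0.8,0],[0,0.6,0],[0,0,0]], jaw=[0.2,0.2,0.2,0.2,0.2,0.2,0.2])

```text
clock: 25.2
position: [0.472, 0.3596, 0.192]
ee_rot: [-0.109, 0.994, 0.0, -0.001]
ft_force: [-0.1, 0.7, -2.2]
grip_width: 0.258
grasp_force: 49.2
```

```bash
python3 go.py .4737 .358 .028; python3 - <<'E'
from h import *
s=shot("scene");save(s,"f2.png",(250,70,450,220),4)
E
```

```text
t 25.2 p [0.472  0.3596 0.192 ] jaw 0.258 yaw 102.5 z [-0.001 -0.    -1.   ]
units [-0.06 -0.08  6.56]
```

View pics/f2.png

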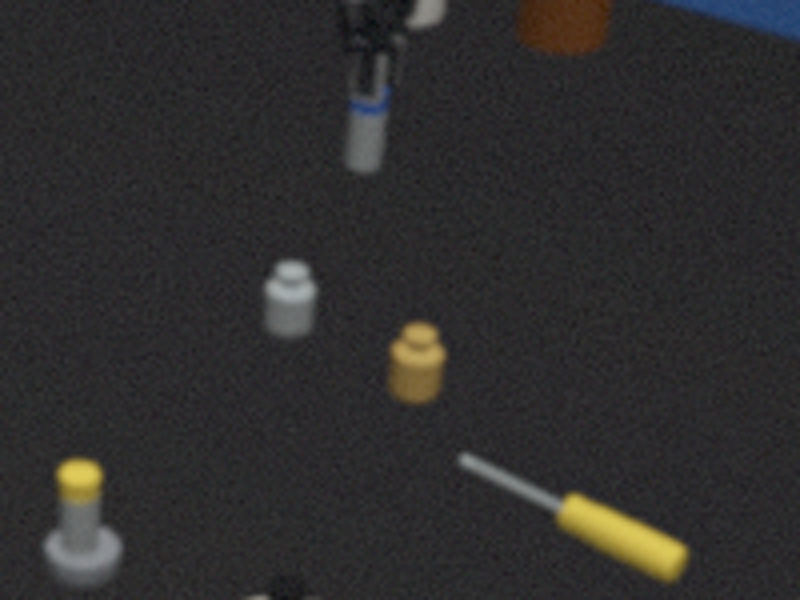

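Blue is held upright above the midpoint, with chrome at crop (290,300) and brass at crop (417,362). Descending.

Request:
jog_arm(dr=[[0,0,0],[0,0,0],[0,0,0],[0,0,0],[0,0,0],[0,0,0],[0,0,0],[0,0,0],[0,0,0],[0,0,0]], translation=[[-0.05,-0.05,0.5],[0,0,0.9],[0,0,0.9],[0,0,0.9],[0,0,0.9],[0,0,0.9],[0,0,0.7],[0,0,0.4],[0,0,0],[0,0,0]], jaw=[0.2,0.2,0.2,0.2,0.2,0.2,0.2,0.2,0.2,0.2])

```text
clock: 26.25
position: [0.476, 0.356, 0.0408]
ee_rot: [-0.107, 0.994, 0.0, 0.0]
ft_force: [-0.0, 0.4, -0.9]
grip_width: 0.255
grasp_force: 49.2
```

```bash
python3 go.py .4737 .358 .028
```

```text
t 26.25 p [0.476  0.356  0.0408] jaw 0.255 yaw 102.24 z [ 0.001  0.    -1.   ]
units [0.07 0.1  0.51]
```

Request:
jog_arm(dr=[[0,0,0],[0,0,0],[0,0,0],[0,0,0],[0,0,0]], translation=[[0.05,0.08,0.25],[0,0,0.2],[0,0,0.06],[0,0,0.04],[0,0,0]], jaw=[0.2,0.2,0.2,0.2,0.2])

```text
clock: 26.75
position: [0.4747, 0.3589, 0.0281]
ee_rot: [-0.107, 0.994, 0.001, 0.001]
ft_force: [-1.7, -1.0, 9.3]
grip_width: 0.256
grasp_force: 50.8
```

Request:
jog_arm(dr=[[0,0,0],[0,0,0],[0,0,0],[0,0,0],[0,0,0],[0,0,0],[0,0,0],[0,0,0],[0,0,0],[0,0,0]], translation=[[0,0,-0.06],[0,0,0],[0,0,0],[0,0,0],[0,0,0],[0,0,-0.5],[0,0,-0.8],[0,0,-1],[0,0,-1],[0,0,-1]], jaw=[0.2,0.32,0.4,0.5,0.58,0.58,0.58,0.58,0.58,0.58])

```text
clock: 27.75
position: [0.4739, 0.3581, 0.1376]
ee_rot: [-0.107, 0.994, 0.0, 0.0]
ft_force: [0.5, -0.6, -0.2]
grip_width: 0.578
grasp_force: 0.0
```

Request:
jog_arm(dr=[[0,0,0],[0,0,0],[0,0,0],[0,0,0],[0,0,0],[0,0,0],[0,0,0],[0,0,0],[0,0,0],[0,0,0]], translation=[[0,-0.5,-1],[0,-1,0],[0,-1,0],[0,-1,0],[0,-1,0],[0,-1,0],[0,-1,0],[0,-1,0],[0,-1,0],[0,-1,0]], jaw=[0.58,0.58,0.58,0.58,0.58,0.58,0.58,0.58,0.58,0.58])

```text
clock: 28.75
position: [0.5246, 0.1251, 0.1616]
ee_rot: [-0.107, 0.994, 0.0, 0.001]
ft_force: [0.6, 0.9, -0.6]
grip_width: 0.582
grasp_force: 0.0
```

Request:
jog_arm(dr=[[0,0,0],[0,0,0],[0,0,0],[0,0,0],[0,0,0],[0,0,0],[0,0,0],[0,0,0],[0,0,0],[0,0,0]], translation=[[0,-1,0],[0,-1,0],[0,-1,0],[0,-1,0],[0,-1,0],[0,-1,0],[0,-1,0],[0,-1,0],[0,-1,0],[0,-1,0]], jaw=[0.58,0.58,0.58,0.58,0.58,0.58,0.58,0.58,0.58,0.58])

```text
clock: 29.75
position: [0.5778, -0.1191, 0.1615]
ee_rot: [-0.107, 0.994, 0.0, 0.0]
ft_force: [0.7, -0.1, -0.4]
grip_width: 0.583
grasp_force: 0.0
```

```bash
python3 - <<'E'
from h import *
s=shot("scene");save(s,"g2.png",(150,90,450,310),2.6)
E
python3 go.py .6129 -.249 .15
```

```text
t 29.8 p [ 0.5777 -0.1242  0.1616] jaw 0.579 yaw 102.04 z [ 0.001 -0.002 -1.   ]
units [-0.33 -5.18  0.48]
```

View pics/g2.png

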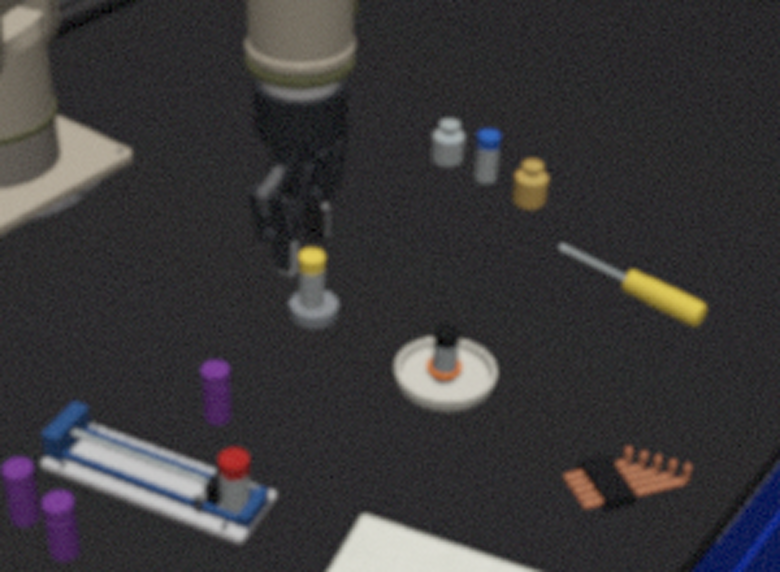

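Blue stands midway between chrome and brass, at crop (488,155). Red waits at the end stop at crop (233,480). Taking red.

Request:
jog_arm(dr=[[0,0,0],[0,0,0],[0,0,0],[0,0,0],[0,0,0],[0,0,0],[0,0,0],[0,0,0],[0,0,0],[0,0,0]], translation=[[-0.33,-1,0],[0,-1,0],[0,-1,0],[0,-1,0],[0,-0.7,0],[0,-0.4,0.5],[0,0,0.8],[0,0,0.8],[0,0,0],[0,0,0]], jaw=[0.58,0.58,0.58,0.58,0.58,0.58,0.58,0.58,0.58,0.58])

```text
clock: 30.8
position: [0.6127, -0.2403, 0.1079]
ee_rot: [-0.107, 0.994, 0.0, -0.0]
ft_force: [0.6, -0.6, 0.7]
grip_width: 0.578
grasp_force: 0.0
```

```bash
python3 go.py .6129 -.249 .031
```

```text
t 30.8 p [ 0.6127 -0.2403  0.1079] jaw 0.578 yaw 102.33 z [-0.001  0.001 -1.   ]
units [ 0.07 -0.34  3.08]
```

Request:
jog_arm(dr=[[0,0,0],[0,0,0],[0,0,0],[0,0,0],[0,0,0],[0,0,0],[0,0,0],[0,0,0],[0,0,0],[0,0,0]], translation=[[0.05,-0.34,0.6],[0,0,0.9],[0,0,0.8],[0,0,0.6],[0,0,0.15],[0,0,0],[0,0,0],[0,0,0],[0,0,0],[0,0,0]], jaw=[0.58,0.58,0.58,0.58,0.58,0.2,0.2,0.2,0.2,0.2], squeeze=50)

```text
clock: 31.8
position: [0.614, -0.25, 0.0328]
ee_rot: [-0.107, 0.994, -0.0, 0.001]
ft_force: [0.3, -0.5, 5.0]
grip_width: 0.258
grasp_force: 49.3
```

Request:
jog_arm(dr=[[0,0,0],[0,0,0],[0,0,0],[0,0,0],[0,0,0],[0,0,0],[0,0,0],[0,0,0],[0,0,0]], translation=[[0,0,0],[0,0,-0.5],[0,0,-0.7],[0,0,-0.8],[0,0,-0.9],[0,0,-0.9],[0,0,-0.9],[0,0,-0.9],[0,0,-0.8]], jaw=[0.2,0.2,0.2,0.2,0.2,0.2,0.2,0.2,0.2])

```text
clock: 32.7
position: [0.6132, -0.2495, 0.1936]
ee_rot: [-0.107, 0.994, 0.0, 0.0]
ft_force: [0.9, -0.4, -1.1]
grip_width: 0.26
grasp_force: 49.1
```

```bash
python3 go.py .482 .083 .19
```

```text
t 32.7 p [ 0.6132 -0.2495  0.1936] jaw 0.26 yaw 102.29 z [ 0.001  0.    -1.   ]
units [ 2.3  14.11  0.14]
```

Request:
jog_arm(dr=[[0,0,0],[0,0,0],[0,0,0],[0,0,0],[0,0,0],[0,0,0],[0,0,0],[0,0,0],[0,0,0],[0,0,0]], translation=[[0.1,0.5,0],[0.2,1,0],[0.2,1,0],[0.2,1,0],[0.2,1,0],[0.2,1,0],[0.2,1,0],[0.2,1,0],[0.2,1,0],[0.2,1,0]], jaw=[0.2,0.2,0.2,0.2,0.2,0.2,0.2,0.2,0.2,0.2])

```text
clock: 33.7
position: [0.5148, -0.026, 0.191]
ee_rot: [-0.108, 0.994, 0.0, -0.001]
ft_force: [0.6, 0.1, -0.4]
grip_width: 0.263
grasp_force: 49.1
```

Request:
jog_arm(dr=[[0,0,0],[0,0,0],[0,0,0],[0,0,0],[0,0,0],[0,0,0],[0,0,0]], translation=[[0.2,1,0],[0.2,1,0],[0.1,1,0],[0,1,0],[0,0.6,0],[0,0,0],[0,0,0]], jaw=[0.2,0.2,0.2,0.2,0.2,0.2,0.2])

```text
clock: 34.4
position: [0.4791, 0.0817, 0.1913]
ee_rot: [-0.107, 0.994, -0.0, -0.0]
ft_force: [0.9, -0.0, -0.9]
grip_width: 0.261
grasp_force: 49.1
```

```bash
python3 go.py .482 .083 .0268
```

```text
t 34.4 p [0.4791 0.0817 0.1913] jaw 0.261 yaw 102.33 z [-0.001 -0.    -1.   ]
units [-0.13  0.03  6.58]
```

Request:
jog_arm(dr=[[0,0,0],[0,0,0],[0,0,0],[0,0,0],[0,0,0],[0,0,0],[0,0,0],[0,0,0],[0,0,0],[0,0,0]], translation=[[-0.08,0,0.5],[0,0,0.9],[0,0,0.9],[0,0,0.9],[0,0,0.9],[0,0,0.9],[0,0,0.7],[0,0,0.4],[0,0,0],[0,0,0]], jaw=[0.2,0.2,0.2,0.2,0.2,0.2,0.2,0.2,0.2,0.2])

```text
clock: 35.4
position: [0.4819, 0.0821, 0.0395]
ee_rot: [-0.107, 0.994, -0.0, 0.0]
ft_force: [-1.2, 0.4, -1.0]
grip_width: 0.261
grasp_force: 49.1
```

Request:
jog_arm(dr=[[0,0,0],[0,0,0],[0,0,0],[0,0,0]], translation=[[0,0,0.25],[0,0,0.2],[0,0,0.06],[0,0,0]], jaw=[0.2,0.2,0.2,0.2])

```text
clock: 35.8
position: [0.482, 0.0826, 0.0268]
ee_rot: [-0.107, 0.994, 0.0, 0.0]
ft_force: [-1.2, 0.1, 2.0]
grip_width: 0.262
grasp_force: 49.5
```

Just touching the bench. Releasing.

Request:
jog_arm(dr=[[0,0,0],[0,0,0],[0,0,0],[0,0,0],[0,0,0],[0,0,0],[0,0,0],[0,0,0],[0,0,0],[0,0,0]], translation=[[0,0,0],[0,0,0],[0,0,0],[0,0,0],[0,0,0],[0,0,-0.5],[0,0,-0.8],[0,0,-1],[0,0,-1],[0,0,-1]], jaw=[0.3,0.36,0.42,0.48,0.5,0.5,0.5,0.5,0.5,0.5])

```text
clock: 36.8
position: [0.4817, 0.0823, 0.136]
ee_rot: [-0.107, 0.994, 0.0, 0.0]
ft_force: [1.0, 0.9, -0.8]
grip_width: 0.499
grasp_force: 0.0
```

Request:
jog_arm(dr=[[0,0,0],[0,0,0],[0,0,0],[0,0,0],[0,0,0],[0,0,0],[0,0,0],[0,0,0],[0,0,0],[0,0,0]], translation=[[0,0,-1],[0,0,-1],[0,-1,0],[0,-1,0],[0,-1,0],[0,-1,0],[0,-1,0],[0,-1,0],[0,-1,0],[0,-1,0]], jaw=[0.5,0.5,0.5,0.5,0.5,0.5,0.5,0.5,0.5,0.5])

```text
clock: 37.8
position: [0.5243, -0.114, 0.185]
ee_rot: [-0.107, 0.994, 0.0, 0.0]
ft_force: [-0.1, 0.9, 0.1]
grip_width: 0.501
grasp_force: 0.0
```

```bash
python3 - <<'E'
from h import *
import meas
from meas import blob,show
c=meas.c
b=(100,140,300,285)
show("RED",blob(c,(0,130,110),(6,255,255),b),.06)
show("YEL",blob(c,(24,150,120),(34,255,255),(245,200,290,255)),.075)
show("BLUE",blob(c,(100,170,110),(118,255,255),b),.06)
s=shot("scene");save(s,"i2.png",(180,90,450,290),2.9)
E
```

```text
purple [427.5 210.8] 118 [ 0.5278 -0.3769]
purple [426.3 234.2] 118 [ 0.4711 -0.3722]
dish [265.4 165.5] 1176 [0.6488 0.0174]
puck [266.8 231.6] 272 [0.4827 0.0149]
brass [134.4 210. ] 266 [0.5382 0.3458]
chrome [127.7 261.7] 258 [0.4093 0.3619]
screw [170.3 122.9] 399 [0.7639 0.2626]
RED [238.3 233. ] 123 [0.4789 0.0815]
YEL [266.1 232.9] 69 [0.4783 0.0145]
BLUE [126.  237.1] 106 [0.4702 0.3564]
```

View pics/i2.png

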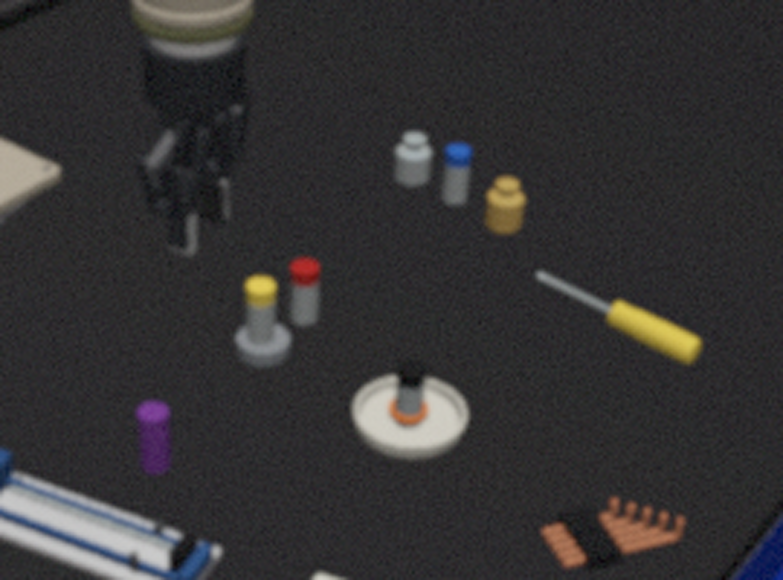

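All four canisters stand upright in place: blue at crop (457,175), red (305,292), yellow (261,310), and the collared one (409,395) in the dish. The weights and screwdriver have not moved.

```bash
python3 -c "
from workcell import manip
print(manip.hand_in())"
```

```text
the job is handed in; nothing more can be done
None
```

I handed the job in at about 38 s; no verdict came back. By the last pictures, the collared canister is in the dish, yellow on the puck, red to its left and blue midway between the weights, all upright, with the weights and screwdriver unmoved.

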